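# Pack one case's exhibits into the tray, slide mailers fanned in order

## Task

Gather the exhibits of the blue case into the tray: stand the blue-lidded jar upright in the blue cup, and lay the three blue slide mailers in a row between the blue lines, overlapped like roof tiles in the order of their bars - the one-bar mailer first, flat and close to the tray's blue end wall with its label towards that wall, then the two-bar mailer lapped on top of its plain end, then the three-bar mailer lapped on the two-bar, all the same way round so that all three labels stay in full view. Keep the jar upright as you carry it, and leave the green mailer, the green-lidded jar, the bottle and the brush where they are.

Things in the scene. Friction and masses are not known exactly. Their poses are not given: they have to be found in the camera images.
- m1_c (a point): rigid flat BLUE slide mailer, 84 x 36 x 7 mm, about 28 g; ONE black bar across a WHITE label (40 x 30 mm) on one end of its upper face, the other end plain. Point: middle of the case, 3.5 mm above its underside; x along its length from label end to plain end (label's middle at x = -20 mm), z up. Lies flat, label up, x within 40 degrees of straight ahead
- m2_c (a point): rigid flat BLUE slide mailer, 84 x 36 x 7 mm, about 28 g; TWO black bars across a YELLOW label (40 x 30 mm) on one end of its upper face, the other end plain. Point: middle of the case, 3.5 mm above its underside; x along its length from label end to plain end (label's middle at x = -20 mm), z up. Lies flat, label up, x within 40 degrees of straight ahead
- m3_c (a point): rigid flat BLUE slide mailer, 84 x 36 x 7 mm, about 28 g; THREE black bars across a ORANGE label (40 x 30 mm) on one end of its upper face, the other end plain. Point: middle of the case, 3.5 mm above its underside; x along its length from label end to plain end (label's middle at x = -20 mm), z up. Lies flat, label up, x within 40 degrees of straight ahead
- jb_c (a point): specimen jar with the BLUE lid: clear body 42 mm across, lid 46 mm across and 15 mm high, whole jar 62 mm high, 40 to 90 g; stands on the mat. Point: on its axis, half-way up (31 mm above its underside); z is its axis
- lane (a point): place of the mailers: floor of a fixed grey tray (inside 230 x 190 mm, walls 4 mm thick, 12 above the floor), between two thin blue lines 46 mm apart. Point: on the tray floor (7 mm above desk), midway; x along the lines, BLUE end wall at x=-115, grey at +115, side walls at y=+62, -128 mm. Good fan: middles at x=-67, -15, +37; 2nd and 3rd slope 8 degrees, far end on the floor, middle 9 mm up
- cup: blue open square cup fixed in the same tray beside the lane, on its -y side, at a varying place along it: outside 66 x 66 mm, 28 mm high, walls and floor 3 mm (inside 60 x 60 mm). Origin: centre of its underside, on the tray's floor; z up, sides parallel to the tray's
- mg_c (a point): rigid flat GREEN slide mailer with two black bars on a yellow label, otherwise just like the blue ones (84 x 36 x 7 mm; point: its middle, 3.5 mm above its underside). Of another case: not to be moved
- jg_c (a point): specimen jar with the GREEN lid, otherwise like the blue-lidded one (62 mm high, 46 mm across; point on its axis, half-way up). Of another case: not to be moved
- bottle: clear plastic drink bottle, blue cap, standing on the mat, 64 mm across and 200 mm high; origin: centre of its underside. Bystander
- brush: powder brush, red handle and round black head, lying on the mat, about 160 mm long (along its x, head at +x), up to 32 mm wide and high; origin: on the mat about its middle. Bystander
Mind the look-alikes: they are no part of the job. Leave any red look-alike of the part that bears jb_c alone.

How it is judged:
At the end, for the whole second after the job is handed in: Mailers lapped in bar order, middles 40-66 mm apart, within 15 mm and 0.3 rad of the lane, labels to the blue wall, first flat with its end within 21 mm of that wall; jar upright in the cup, within 15 mm of its centre; all at rest; green things, bottle, brush moved under 15 mm (y of m1_c in the frame of lane between -0.015 and 0.015 m and angle between the x axis of each of m1_c, m2_c, m3_c and the x axis of lane, either way round below 0.3 rad and linear speed of each of m1, m2, m3, jb below 0.02 m/s and y of m2_c in the frame of lane between -0.015 and 0.015 m and y of m3_c in the frame of lane between -0.015 and 0.015 m and x of m1_c in the frame of lane between -0.08 and -0.052 m and z of m1_c in the frame of lane between 0.001 and 0.0055 m and x of m1 in the frame of lane below -0.064 m and x of m3_c in the frame of lane above 0.003 m and horizontal distance between m1_c and m2_c between 0.04 and 0.066 m and horizontal distance between m1_c and m2 below 0.052 m and z of m2_c in the frame of lane between 0.006 and 0.022 m and horizontal distance between m2_c and m3_c between 0.04 and 0.066 m and horizontal distance between m2_c and m3 below 0.052 m and z of m3_c in the frame of lane between 0.006 and 0.022 m and horizontal distance between jb_c and cup below 0.015 m and z of jb_c in the frame of cup below 0.038 m and angle between jb_c's own z axis and vertical below 0.12 rad and distance of each of mg_c, jg_c, bottle, brush from where it was at the start of the episode below 0.015 m); the robot touches nothing.
It fails at once if the green-cased slide mailer was disturbed (shifted more than 15 mm) (distance of mg_c from where it was at the start of the episode above 0.015 m).
It fails at once if the green-lidded jar was disturbed (shifted more than 15 mm) (distance of jg_c from where it was at the start of the episode above 0.015 m).
It fails at once if the bottle was disturbed (shifted more than 15 mm) (distance of bottle from where it was at the start of the episode above 0.015 m).
It fails at once if the brush was disturbed (shifted more than 15 mm) (distance of brush from where it was at the start of the episode above 0.015 m).
It fails at once if the blue-lidded jar was tipped far over (angle between jb_c's own z axis and vertical above 0.7 rad).
It also fails if it takes over 96 s, if anything falls off the work surface, if the arm or the gripper's body presses on something with over 40 N, if the wrist force passes 120 N, or if a joint passes its speed limit or range.

## Robot

A 6-joint arm with a two-finger parallel gripper is mounted at the origin on the work surface. World frame = base frame: x ahead of the robot, y to its left, z up, the work surface at z = 0. Lengths are in m, angles in rad, forces in N, time in s.
With the tool pointing down it reaches from about 0.375 to 0.975 m from the base axis. Payload 3.8 kg.
Tool frame: the origin (TCP) lies at the very end of the fingers, on their centre line; the grasp point (between the pads) lies 19 mm behind it; z points along the fingers, y is the line along which they close (so a half turn about z gives the same grasp; the last joint's range is limited). The gripper opens to 88 mm and grips with 3 to 60 N. Pads are 18 mm wide; open, the fingers measure 123 mm over their backs; the gripper's body (75 mm by 187 mm) begins 45 mm behind the grasp point.
Start: joints at [1.078, 0.264, 1.604, -0, 1.274, -0.037], TCP at [0.297, 0.606, 0.239] pointing down, gripper open.
Joint ranges: [-2.63, 2.63], [-0.94, 2.18], [0.31, 2.57], [-1.31, 4.45], [0, 2.66], [-2.55, 2.55]. Speed limits (rad/s): [2.57, 2.57, 3.14, 3.14, 3.14, 3.14].

## Interface

Orientations are given as a unit quaternion [w, x, y, z].
In Python, from bench import robot, grab_frame, camera_params, models gives the robot as it stands.
- The arm moves only by the tool send_rows, never from a script. Its argument "targets" is a list that holds one entry, the list of rows, each a list of 7 numbers: the shift along the world's x, y, z each as a share of 0.8 m, from -1 to 1, then the turn, a rotation vector about the world's x, y, z each as a share of 90 degrees, from -1 to 1, then the gripper's target within -1 to 1 (shut at 1, half-way at 0, fully open at -1). A call has 1 to 8 rows; each row is the pose to reach, as a shift and turn from the pose commanded when the call began; what a row does not reach only later rows make up. A row lasts 1/12 s, in which the tool goes at most 41.7 mm and 7.16 degrees, less where a joint would pass 70% of its speed; a pose out of reach is approached as far as the arm can. A call with a number of a shift or a turn outside -1 to 1 is refused whole. A call with a gripper value outside its range is refused whole. The fingers move at their own pace and stop on an object; "force" is the grip in N (left out, the last holds). Time passes only in rows, so rows that repeat a pose let the fingers close. It gives the time, the measured TCP pose, the force, the opening and the grip force at its end, in the units of the state.
- robot.read_state(): the state, without advancing time (a new reading comes with each control period).
- grab_frame(name): name is "side" or "top"; returns (picture, depth): 384x512x3 uint8, red, green, blue; 384x512 float32, m along the optical axis (not along the pixel's ray), 0 where there is no reading.
- camera_params(name): a dict with "K" (3x3 intrinsics, pixels), "pose" (4x4, takes a point from camera to world coordinates). Camera axes: x right, y up, looking along -z (the intrinsics and any distortion apply to the point x, -y, -z); pixel columns grow to the right and rows downward; lengths in m; the calibration is good to about 2 mm. A picture is of the moment at which its call begins. camera_params takes no time and is no camera call.
- robot.hand_in(): hands the job in; it is judged then, once.
Trained networks look in the newest picture that a camera, given by its name, has taken for a name from the list of things; names that differ only in an ending like _2 or _b are one class to them, and where a whole thing is asked for, a point or a joint stands for the part that bears it (a point fixed in the world has none). Each returns a list of dicts, best first, with "confidence" (0 to 1); they miss things now and then, are a little off and sometimes report something else, mostly with a low value. They report only what shows in the picture. A call takes as long as a camera call. They do not tell look-alikes from the thing itself.
- models.regions_of(label, camera): "region" (384x512 bool, what is visible of it).
- models.place_of(label, camera): "position" ([x, y, z] in m, in world coordinates, good to about 4 mm: a listed point, or the origin of a listed thing).
The state is a dict: "t": time; "q": joint angles; "joint_vel": joint speeds; "joint_torque": joint torques, N m; "eef_pos": TCP position; "tcp_rot": TCP orientation; "wrist_force": force on the tool from outside, world axes, zero at the start; "torque": the same for the moment, N m; "grip_width": finger opening in m; "gripper_force": force on a finger pad.
Only numpy, scipy, OpenCV 4.12 (cv2) and the standard library are available. Lean on these libraries where they do the work, as an engineer would, in place of code of your own. Each camera call takes 0.05 s, during which the arm holds its last target. There are 200 camera calls.

## Working session

There is one attempt and no reset: what is moved stays moved. The work goes in short steps, Python scripts to look and compute and a tool call to move; the robot and the scene stay as the last step left them, time stands still between calls to the robot, and variables do not carry over. Pictures are saved under pics/ and viewed, at most 14 in all, crops included, and the job is handed in when it is done.

Besides the shell and the picture viewer there is one more tool, called after "Call:" by a JSON object that holds its "method" and its "body", one argument or row to a line. send_rows: Moves the arm, as the interface text tells. Shift numbers are shares of 0.8 m and turn numbers shares of 90 degrees, none past 1 either way. Its arguments: {"type":"object","properties":{"targets":{"type":"array","items":{"type":"array","items":{"type":"array","items":{"type":"number","minimum":-1,"maximum":1}}}},"force":{"type":"number"}},"required":["targets"]}

```bash
mkdir -p pics; ls; cat > h.py <<'E'
import numpy as np, cv2
from bench import robot, grab_frame, camera_params, models
def shot(cam,name=None,scale=1.5):
    im,d=grab_frame(cam)
    if name: cv2.imwrite(f'pics/{name}.png',cv2.resize(im[:,:,::-1],None,fx=scale,fy=scale))
    return im,d
def cloud(cam,d):
    p=camera_params(cam);K=np.array(p['K']);T=np.array(p['pose'])
    v,u=np.mgrid[:d.shape[0],:d.shape[1]]
    x=(u-K[0,2])/K[0,0]*d;y=(v-K[1,2])/K[1,1]*d
    P=np.stack([x,-y,-d,np.ones_like(d)],-1)
    return (P@T.T)[...,:3]
E
python3 - <<'E'
from h import *
for cam in ['top','side']:
    im,d=shot(cam,cam+'0'); print(cam,camera_params(cam))
    for n in ['m1_c','m2_c','m3_c','jb_c','lane','cup','mg_c','jg_c','bottle','brush']:
        print(n,[(np.round(r['position'],3),round(r['confidence'],2)) for r in models.place_of(n,cam)])
print(robot.read_state())
E
```

```text
pics
top {'K': array([[418.45800503,   0.        , 255.73771443],
       [  0.        , 418.45800503, 192.68013544],
       [  0.        ,   0.        ,   1.        ]]), 'pose': array([[ 0.00224792,  0.99741826, -0.07177583,  0.46303624],
       [-0.99994594,  0.00151337, -0.01028676, -0.06892489],
       [-0.01015157,  0.07179507,  0.99736774,  1.18270982],
       [ 0.        ,  0.        ,  0.        ,  1.        ]])}
m1_c [(array([ 0.564, -0.286,  0.006]), 0.7), (array([0.553, 0.273, 0.009]), 0.54)]
m2_c [(array([ 0.405, -0.253,  0.01 ]), 0.97)]
m3_c [(array([0.555, 0.275, 0.01 ]), 0.61)]
jb_c [(array([ 0.521, -0.411,  0.038]), 0.74), (array([ 0.611, -0.513,  0.03 ]), 0.74), (array([ 0.478, -0.508,  0.029]), 0.65)]
lane [(array([0.573, 0.022, 0.006]), 0.95)]
cup [(array([ 0.605, -0.081,  0.004]), 0.6)]
mg_c []
jg_c [(array([0.508, 0.404, 0.038]), 0.74)]
bottle [(array([0.675, 0.4  , 0.005]), 0.71)]
brush [(array([ 0.656, -0.394,  0.005]), 0.93)]
side {'K': array([[446.02363428,   0.        , 256.83450573],
       [  0.        , 446.02363428, 186.95954632],
       [  0.        ,   
[... 822 characters left out ...]
 0.59)]
{'t': 1.1, 'q': array([ 1.07809364e+00,  2.63861962e-01,  1.60402092e+00,  4.86820267e-06,
        1.27366564e+00, -3.68993885e-02]), 'joint_vel': array([ 0.00127115,  0.00136559, -0.00019344,  0.00028738, -0.00232648,
       -0.00148372]), 'joint_torque': array([ 2.86386603e-04, -5.02077448e+01, -3.57266343e+01,  7.30561162e-02,
        1.85900676e-02, -4.21216811e-06]), 'eef_pos': array([0.29712224, 0.6060847 , 0.23872006]), 'tcp_rot': array([3.52949645e-06, 2.25934626e-01, 9.74142466e-01, 2.19088746e-05]), 'wrist_force': array([ 0.12373659,  0.39401939, -0.02530485]), 'torque': array([-0.03639509,  0.04661882, -0.02443088]), 'gripper_force': 0.0, 'grip_width': 0.08816807493930061}
```

View pics/top0.png

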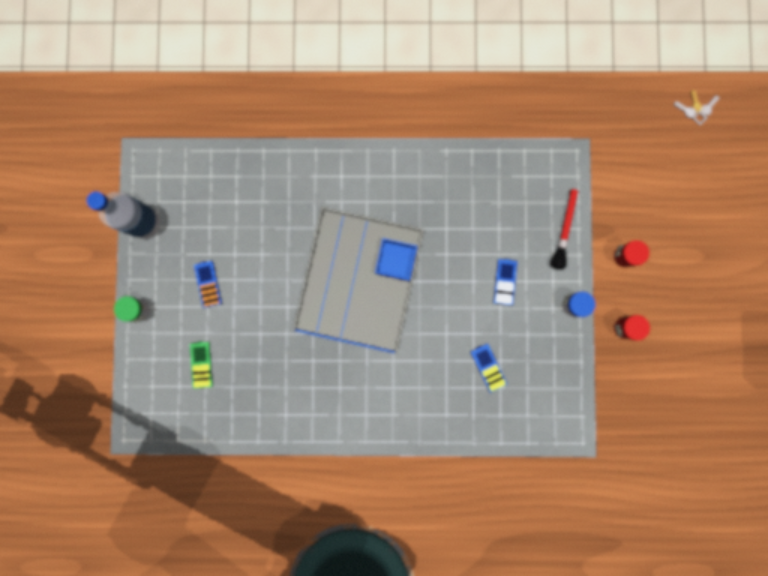

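View pics/side0.png

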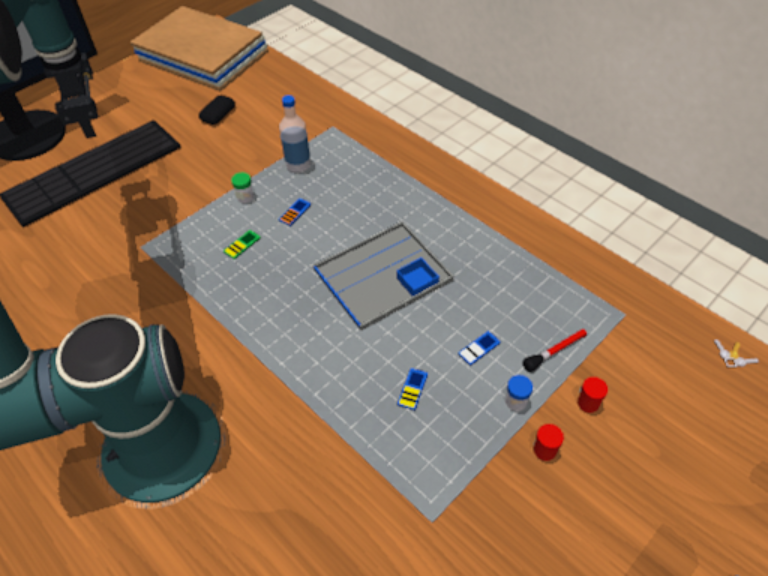

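The top view (768 px wide) shows the orange three-bar mailer at (207,284), the green mailer at (201,365), the white one-bar at (506,282), the yellow two-bar at (488,368) and the blue jar at (581,304). The tray is in the middle with its blue wall towards the robot (y≈340) and the cup at (397,260). All labels already face the robot. Next I'll fit exact poses.

```bash
cat >> h.py <<'E'
def plane(cam,uv,z):
    p=camera_params(cam);K=np.array(p['K']);T=np.array(p['pose'])
    uv=np.atleast_2d(uv).astype(float)
    r=np.c_[(uv[:,0]-K[0,2])/K[0,0],-(uv[:,1]-K[1,2])/K[1,1],-np.ones(len(uv))]@T[:3,:3].T
    return T[:3,3]+r*((z-T[2,3])/r[:,2])[:,None]
def blue(im):
    h=cv2.cvtColor(im,cv2.COLOR_RGB2HSV).astype(int)
    return (h[...,0]>104)&(h[...,0]<128)&(h[...,1]>110)
def near(cam,mask,c,r,z):
    v,u=np.nonzero(mask);P=plane(cam,np.c_[u,v],z)
    k=np.hypot(*(P[:,:2]-c).T)<r
    return P[k,:2]
def rect(P):
    (c,s,a)=cv2.minAreaRect((P*1000).astype(np.float32))
    if s[0]<s[1]: s=s[::-1];a+=90
    a=(a+90)%180-90
    return np.round(np.array(c)/1000,4),np.round(s,1),round(a,1)
def mailers(cams=('top','side'),cs={'m1':(.564,-.284),'m2':(.405,-.256),'m3':(.557,.276)},z=.009):
    for cam in cams:
        im,d=grab_frame(cam)
        for n,c in cs.items(): print(cam,n,*rect(near(cam,blue(im),c,.055,z)))
E
python3 - <<'E'
from h import *
mailers()
for cam in ['top','side']:
    im,d=shot(cam); W=cloud(cam,d)
    b=blue(im)
    # mat height
    m=(abs(W[...,0]-.5)<.05)&(abs(W[...,1]-.17)<.04); print('mat z',np.median(W[m][:,2]))
    m=(abs(W[...,0]-.58)<.03)&(abs(W[...,1]-.02)<.02); print('floor z',np.median(W[m][:,2]))
    # jar lid
    v,u=np.nonzero(b); P=W[b]; k=(np.hypot(P[:,0]-.517,P[:,1]+.412)<.04)
    zz=np.median(P[k][:,2]) if cam=='top' else .062
    print('lid',zz, rect(plane(cam,np.c_[u,v][k],zz)[:,:2]))
    k=(np.hypot(P[:,0]-.603,P[:,1]+.078)<.05); print('cup',rect(P[k][:,:2]),np.percentile(P[k][:,2],[5,50,95]))
    # tray blue lines
    if cam=='top':
        Q=plane(cam,np.c_[u,v],.008)[:,:2]
        k=(abs(Q[:,1]-.02)<.16)&(abs(Q[:,0]-.57)<.16)&~(np.hypot(Q[:,0]-.603,Q[:,1]+.078)<.055)
        mk=np.zeros(b.shape,np.uint8); mk[v[k],u[k]]=1
        n,L,S,C=cv2.connectedComponentsWithStats(mk)
        for i in range(1,n):
            if S[i,4]>15:
                vv,uu=np.nonzero(L==i); q=plane(cam,np.c_[uu,vv],.007)[:,:2]; print('comp',S[i,4],rect(q))
E
```

```text
top m1 [ 0.5845 -0.2864] [39.4 35.4] -6.3
top m2 [ 0.422 -0.242] [40.8 36.2] 26.3
top m3 [0.5621 0.2766] [74.2 36.1] 11.5
side m1 [ 0.5636 -0.2852] [84.2 37.8] -6.5
side m2 [ 0.4038 -0.2531] [86.3 36.5] 25.4
side m3 [0.5584 0.2735] [86. 37.] 11.7
mat z 0.0033777553200323718
floor z 0.007298949850768288
lid 0.06449339709955737 (array([ 0.5178, -0.4075]), array([42.9, 40. ]), -89.9)
cup (array([ 0.6013, -0.0791]), array([65.9, 64.8]), 77.4) [0.00676092 0.01071624 0.03599046]
mat z 0.004230821832841403
floor z 0.008073187730249343
lid 0.062 (array([ 0.5186, -0.4121]), array([51. , 42.9]), 28.4)
cup (array([ 0.6075, -0.0803]), array([79. , 72.9]), -11.8) [0.00797199 0.01943377 0.03683095]
```

```bash
python3 - <<'E'
from h import *
from scipy.optimize import minimize
im,d=shot('top'); im=im.astype(float)
ch=im[...,2]-im[...,0]
v,u=np.mgrid[:384,:512]; uv=np.c_[u.ravel(),v.ravel()]
# score lane pose (x,y,a): blueness sampled along lines and wall
p=camera_params('top');K=p['K'];Ti=np.linalg.inv(p['pose'])
def proj(P):
    c=P@Ti[:3,:3].T+Ti[:3,3]; return np.c_[K[0,0]*c[:,0]/-c[:,2]+K[0,2],-K[1,1]*c[:,1]/-c[:,2]+K[1,2]]
t=np.linspace(-100,100,80)
L=[np.c_[t,0*t+s*23,0*t] for s in(1,-1)]; w=np.linspace(-125,58,80); Wl=np.c_[0*w-117,w,0*w+12]
def f(x):
    P=np.vstack(L+[Wl])/1000;c,s=np.cos(x[2]),np.sin(x[2])
    Q=np.c_[x[0]+c*P[:,0]-s*P[:,1],x[1]+s*P[:,0]+c*P[:,1],P[:,2]+.0075]
    q=proj(Q).astype(np.float32)
    return -np.minimum(cv2.remap(g,q[:,0],q[:,1],cv2.INTER_LINEAR),60).mean()
for sg in(2,1):
    g=cv2.GaussianBlur(ch.astype(np.float32),(0,0),sg) if sg>1 else ch.astype(np.float32)
    x=np.array([.573,.022,-.21]) if sg==2 else r.x
    r=minimize(f,x,method='Nelder-Mead',options=dict(initial_simplex=[x,x+[.008,0,0],x+[0,.008,0],x+[0,0,.05]])); print(r.x,r.fun,np.degrees(r.x[2]))
x=r.x;c,s=np.cos(x[2]),np.sin(x[2])
for n,X in dict(m1=-67,m2=-15,m3=37).items(): print(n,x[0]+c*X/1000,x[1]+s*X/1000)
o=np.array([[c,s],[-s,c]])
for q in [(.6013,-.0791),(.605,-.081)]: print('cup in lane',o@(np.array(q)-x[:2]))
E
```

```text
[ 0.57208202  0.0229992  -0.21654854] -18.848554611206055 -12.407317604118816
[ 0.57284186  0.02301994 -0.21575092] -41.88348388671875 -12.361617176243465
m1 0.5073951925597063 0.03736336472030209
m2 0.5581896199730061 0.02623115273188694
m3 0.608984047386306 0.015098940743471784
cup in lane [ 0.0496603  -0.09366003]
cup in lane [ 0.05368128 -0.09472388]
```

Call:
{"method": "send_rows", "body": {
  "targets": [
    [[0.111,-0.371,-0.05,0,0,-0.594,-0.36],[0.111,-0.371,-0.05,0,0,-0.594,-0.36],[0.111,-0.371,-0.05,0,0,-0.594,-0.36],[0.111,-0.371,-0.05,0,0,-0.594,-0.36],[0.111,-0.371,-0.05,0,0,-0.594,-0.36],[0.111,-0.371,-0.05,0,0,-0.594,-0.36],[0.111,-0.371,-0.05,0,0,-0.594,-0.36],[0.111,-0.371,-0.05,0,0,-0.594,-0.36]]
  ],
  "force": 20
}}

```text
t: 2.02
eef_pos: [0.386, 0.3054, 0.198]
tcp_rot: [0.001, 0.643, 0.766, -0.001]
wrist_force: [-0.4, 1.5, -0.2]
grip_width: 0.0597
gripper_force: 0.0
```

Call:
{"method": "send_rows", "body": {
  "targets": [
    [[0.111,-0.371,-0.05,0,0,-0.594,-0.36],[0.111,-0.371,-0.05,0,0,-0.594,-0.36],[0.111,-0.371,-0.05,0,0,-0.594,-0.36],[0.111,-0.371,-0.05,0,0,-0.594,-0.36],[0.111,-0.371,-0.05,0,0,-0.594,-0.36],[0.111,-0.371,-0.05,0,0,-0.594,-0.36],[0.111,-0.371,-0.05,0,0,-0.594,-0.36],[0.111,-0.371,-0.05,0,0,-0.594,-0.36]]
  ]
}}

```text
t: 2.68
eef_pos: [0.4754, 0.0087, 0.1586]
tcp_rot: [0.001, 0.919, 0.395, 0.0]
wrist_force: [0.9, 0.4, 0.1]
grip_width: 0.06
gripper_force: 0.0
```

Call:
{"method": "send_rows", "body": {
  "targets": [
    [[0.111,-0.371,-0.05,0,0,-0.594,-0.36],[0.111,-0.371,-0.05,0,0,-0.594,-0.36],[0.111,-0.371,-0.05,0,0,-0.594,-0.36],[0.111,-0.371,-0.05,0,0,-0.594,-0.36],[0.111,-0.371,-0.05,0,0,-0.594,-0.36],[0.111,-0.371,-0.05,0,0,-0.594,-0.36],[0.111,-0.371,-0.05,0,0,-0.594,-0.36],[0.111,-0.371,-0.05,0,0,-0.594,-0.36]]
  ]
}}

```text
t: 3.35
eef_pos: [0.5643, -0.2889, 0.1183]
tcp_rot: [0.001, 0.998, -0.061, 0.001]
wrist_force: [0.8, -0.1, -0.7]
grip_width: 0.0597
gripper_force: 0.0
```

Call:
{"method": "send_rows", "body": {
  "targets": [
    [[-0.002,0.005,-0.05,0,0,0.006,-0.36],[-0.002,0.005,-0.1,0,0,0.006,-0.36],[-0.002,0.005,-0.13,0,0,0.006,-0.36],[-0.002,0.005,-0.142,0,0,0.006,-0.36],[-0.002,0.005,-0.142,0,0,0.006,-0.36]]
  ]
}}

```text
t: 3.77
eef_pos: [0.5606, -0.2799, 0.0046]
tcp_rot: [-0.001, 0.999, -0.052, -0.002]
wrist_force: [-0.2, -0.3, 0.5]
grip_width: 0.0595
gripper_force: 0.0
```

```bash
python3 - <<'E'
from h import *
a,_=shot('side'); cv2.imwrite('pics/s1.png',cv2.resize(a[180:300,250:400,::-1],None,fx=4,fy=4))
E
```

```text
(no output)
```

View pics/s1.png

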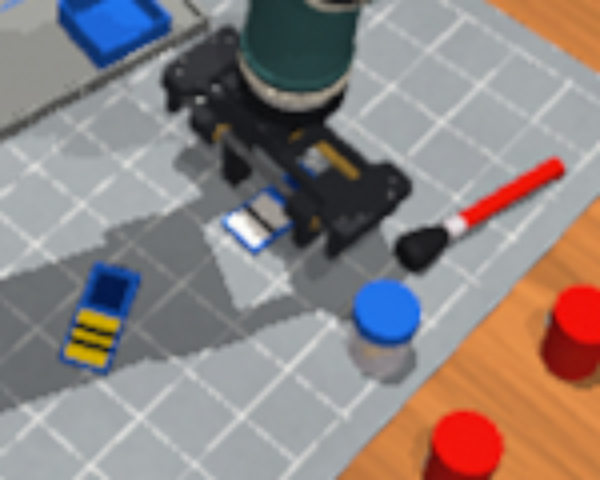

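The fingers straddle the one-bar mailer, near (265,205) in the crop. I'll nudge by 5 mm and close.

Call:
{"method": "send_rows", "body": {
  "targets": [
    [[0.003,-0.006,0,0,0,0,-0.36],[0.003,-0.006,0,0,0,0,0.3],[0.003,-0.006,0,0,0,0,0.3],[0.003,-0.006,0,0,0,0,0.3],[0.003,-0.006,0,0,0,0,0.3],[0.003,-0.006,0,0,0,0,0.3]]
  ]
}}

```text
t: 4.32
eef_pos: [0.5645, -0.2852, 0.0054]
tcp_rot: [0.0, 0.999, -0.052, 0.0]
wrist_force: [-0.0, -0.6, 0.4]
grip_width: 0.0355
gripper_force: 20.0
```

Call:
{"method": "send_rows", "body": {
  "targets": [
    [[0,0,0.05,0,0,0,0.3],[0,0,0.1,0,0,0,0.3],[-0.01,0.05,0.11,0,0,-0.03,0.3],[-0.02,0.1,0.11,0,0,-0.07,0.3],[-0.03,0.15,0.11,0,0,-0.07,0.3],[-0.035,0.2,0.11,0,0,-0.07,0.3],[-0.035,0.2,0.11,0,0,-0.07,0.3],[-0.035,0.2,0.11,0,0,-0.07,0.3]]
  ]
}}

```text
t: 4.98
eef_pos: [0.5358, -0.1231, 0.0931]
tcp_rot: [0.0, 0.994, -0.105, -0.0]
wrist_force: [0.6, -0.1, -0.1]
grip_width: 0.0355
gripper_force: 20.0
```

Call:
{"method": "send_rows", "body": {
  "targets": [
    [[-0.01,0.05,0,0,0,0,0.3],[-0.02,0.1,0,0,0,0,0.3],[-0.03,0.15,0,0,0,0,0.3],[-0.035,0.2,0,0,0,0,0.3],[-0.035,0.203,0,0,0,0,0.3],[-0.035,0.203,0,0,0,0,0.3],[-0.035,0.203,0,0,0,0,0.3]]
  ]
}}

```text
t: 5.57
eef_pos: [0.5091, 0.0364, 0.0933]
tcp_rot: [0.0, 0.994, -0.107, 0.0]
wrist_force: [0.3, -0.1, -1.2]
grip_width: 0.0353
gripper_force: 20.0
```

Call:
{"method": "send_rows", "body": {
  "targets": [
    [[-0.001,0.001,-0.05,0,0,0,0.3],[-0.001,0.001,-0.085,0,0,0,0.3],[-0.001,0.001,-0.097,0,0,0,0.3],[-0.001,0.001,-0.1035,0,0,0,0.3],[-0.001,0.001,-0.1035,0,0,0,0.3],[-0.001,0.001,-0.1035,0,0,0,0.3]]
  ]
}}

```text
t: 6.07
eef_pos: [0.5086, 0.0368, 0.0109]
tcp_rot: [0.0, 0.994, -0.108, 0.001]
wrist_force: [0.2, -0.7, -0.5]
grip_width: 0.0353
gripper_force: 20.0
```

Call:
{"method": "send_rows", "body": {
  "targets": [
    [[0,0,0,0,0,0,-0.1],[0,0,0,0,0,0,-0.1],[0,0,0,0,0,0,-0.1],[0,0,0.05,0,0,0,-0.1],[0,0,0.1,0,0,0,-0.1],[0,0,0.11,0,0,0,-0.2],[0,0,0.11,0,0,0,-0.36]]
  ]
}}

```text
t: 6.65
eef_pos: [0.5114, 0.0383, 0.1029]
tcp_rot: [-0.001, 0.994, -0.107, 0.005]
wrist_force: [0.3, 1.1, -1.0]
grip_width: 0.0573
gripper_force: 0.0
```

Call:
{"method": "send_rows", "body": {
  "targets": [
    [[-0.132,-0.361,0,0,0,0.424,-0.36],[-0.132,-0.361,0,0,0,0.424,-0.36],[-0.132,-0.361,0,0,0,0.424,-0.36],[-0.132,-0.361,0,0,0,0.424,-0.36],[-0.132,-0.361,0,0,0,0.424,-0.36],[-0.132,-0.361,0,0,0,0.424,-0.36],[-0.132,-0.361,0,0,0,0.424,-0.36],[-0.132,-0.361,0,0,0,0.424,-0.36]]
  ]
}}

```text
t: 7.32
eef_pos: [0.402, -0.2463, 0.0969]
tcp_rot: [-0.001, 0.974, 0.225, -0.001]
wrist_force: [0.4, -1.0, 0.5]
grip_width: 0.0603
gripper_force: 0.0
```

Call:
{"method": "send_rows", "body": {
  "targets": [
    [[0,0,0,0,0,0,-0.36],[0,0,0,0,0,0,-0.36]]
  ]
}}

```text
t: 7.48
eef_pos: [0.4022, -0.2469, 0.0971]
tcp_rot: [-0.001, 0.975, 0.222, -0.001]
wrist_force: [0.2, 0.0, 0.0]
grip_width: 0.0598
gripper_force: 0.0
```

```bash
python3 - <<'E'
from h import *
a,_=shot('top')
print('m1 top',rect(near('top',blue(a),(.53,.032),.03,.014)))
print([(np.round(r['position'],3),round(r['confidence'],2)) for r in models.place_of('m1_c','top')])
cv2.imwrite('pics/t1.png',cv2.resize(a[120:250,170:300,::-1],None,fx=4.5,fy=4.5,interpolation=cv2.INTER_CUBIC))
E
```

```text
m1 top (array([0.5288, 0.0339]), array([40.1, 36.8]), -11.2)
[(array([0.509, 0.037, 0.012]), 0.62)]
```

View pics/t1.png

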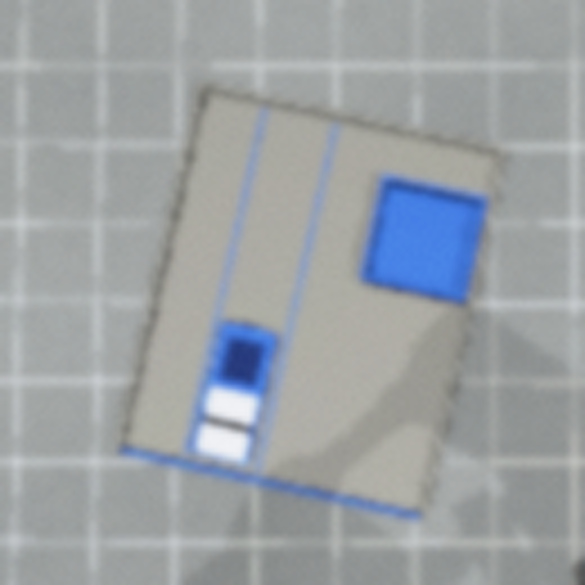

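The one-bar mailer lies between the lines against the blue wall, at about (235,390) in the crop and 1–2 mm off the centre line. Next is the two-bar mailer.

Call:
{"method": "send_rows", "body": {
  "targets": [
    [[0.001,-0.006,-0.05,0,0,0,-0.36],[0.001,-0.006,-0.09,0,0,0,-0.36],[0.001,-0.006,-0.11,0,0,0,-0.36],[0.001,-0.006,-0.115,0,0,0,-0.36],[0.001,-0.006,-0.115,0,0,0,-0.36],[0.001,-0.006,-0.115,0,0,0,-0.36]]
  ]
}}

```text
t: 8.08
eef_pos: [0.4051, -0.2486, 0.006]
tcp_rot: [-0.0, 0.974, 0.226, -0.0]
wrist_force: [-0.2, -0.2, -0.6]
grip_width: 0.0597
gripper_force: 0.0
```

Call:
{"method": "send_rows", "body": {
  "targets": [
    [[0,0,0,0,0,0,0.3],[0,0,0,0,0,0,0.3],[0,0,0,0,0,0,0.3],[0,0,0,0,0,0,0.3],[0,0,0,0,0,0,0.3]]
  ]
}}

```text
t: 8.5
eef_pos: [0.4051, -0.2504, 0.0067]
tcp_rot: [0.0, 0.975, 0.224, 0.0]
wrist_force: [0.6, 0.9, 2.0]
grip_width: 0.0352
gripper_force: 20.0
```

Call:
{"method": "send_rows", "body": {
  "targets": [
    [[0,0,0.05,0,0,0,0.3],[0,0,0.1,0,0,-0.05,0.3],[0.02,0.04,0.12,0,0,-0.12,0.3],[0.04,0.08,0.12,0,0,-0.2,0.3],[0.06,0.12,0.12,0,0,-0.25,0.3],[0.08,0.16,0.12,0,0,-0.3,0.3],[0.1,0.19,0.12,0,0,-0.3,0.3],[0.1,0.19,0.12,0,0,-0.3,0.3]]
  ]
}}

```text
t: 9.17
eef_pos: [0.4871, -0.095, 0.1029]
tcp_rot: [-0.001, 1.0, -0.008, 0.001]
wrist_force: [0.9, 0.7, -1.1]
grip_width: 0.0354
gripper_force: 20.0
```

Call:
{"method": "send_rows", "body": {
  "targets": [
    [[0.03,0.05,0,0,0,-0.08,0.3],[0.06,0.1,0,0,0,-0.124,0.3],[0.09,0.145,0,0,0,-0.124,0.3],[0.0935,0.155,0,0,0,-0.124,0.3],[0.0935,0.155,0,0,0,-0.124,0.3],[0.0935,0.155,0,0,0,-0.124,0.3]]
  ]
}}

```text
t: 9.67
eef_pos: [0.5594, 0.0259, 0.102]
tcp_rot: [0.0, 0.994, -0.106, -0.0]
wrist_force: [0.6, 0.3, -0.2]
grip_width: 0.0354
gripper_force: 20.0
```

Call:
{"method": "send_rows", "body": {
  "targets": [
    [[0,0,-0.03,0.019,0.087,0,0.3],[0,0,-0.05,0.019,0.087,0,0.3],[0,0,-0.06,0.019,0.087,0,0.3],[0,0,-0.06,0.019,0.087,0,0.3]]
  ]
}}

```text
t: 10.0
eef_pos: [0.5567, 0.024, 0.0516]
tcp_rot: [-0.007, 0.992, -0.107, -0.072]
wrist_force: [-0.2, 0.6, -0.0]
grip_width: 0.0355
gripper_force: 20.0
```

```bash
python3 - <<'E'
from h import *
from scipy.spatial.transform import Rotation as R
a,_=shot('side'); cv2.imwrite('pics/s2.png',cv2.resize(a[130:230,190:320,::-1],None,fx=5,fy=5,interpolation=cv2.INTER_CUBIC))
s=robot.read_state();q=s['tcp_rot'];print(s['eef_pos'],R.from_quat(np.r_[q[1:],q[0]]).as_matrix().round(3))
E
```

```text
[0.55751906 0.02431243 0.05314992] [[ 0.967 -0.214 -0.139]
 [-0.212 -0.977  0.03 ]
 [-0.142  0.001 -0.99 ]]
```

View pics/s2.png

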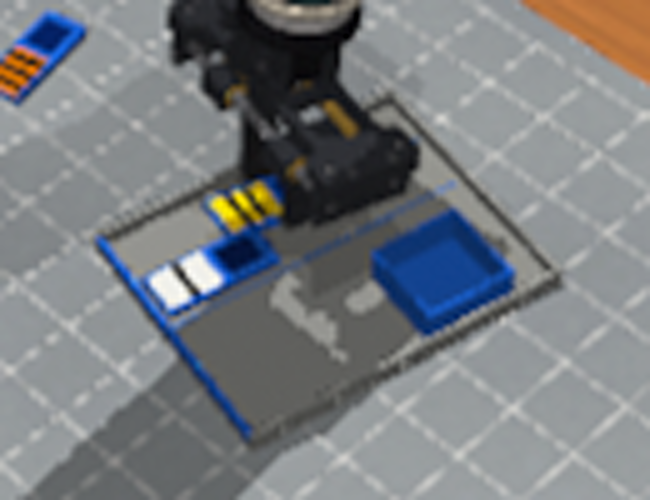

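The two-bar mailer is held at (245,205) in the crop, label end up, just above the one-bar mailer's plain end at (240,250). Lowering it now.

Call:
{"method": "send_rows", "body": {
  "targets": [
    [[0.003,0.002,-0.025,0,0,0,0.3],[0.003,0.002,-0.037,0,0,0,0.3],[0.003,0.002,-0.042,0,0,0,0.3],[0.003,0.002,-0.045,0,0,0,0.3],[0.003,0.002,-0.045,0,0,0,0.3],[0.003,0.002,-0.045,0,0,0,0.3]]
  ]
}}

```text
t: 10.55
eef_pos: [0.5621, 0.0272, 0.0191]
tcp_rot: [-0.008, 0.992, -0.106, -0.069]
wrist_force: [0.2, 0.1, 0.8]
grip_width: 0.0353
gripper_force: 20.0
```

Call:
{"method": "send_rows", "body": {
  "targets": [
    [[-0.001,-0.001,-0.003,0,0,0,0.3],[-0.001,-0.001,-0.003,0,0,0,0.3],[-0.001,-0.001,-0.003,0,0,0,0.3]]
  ]
}}

```text
t: 10.8
eef_pos: [0.5611, 0.0265, 0.0162]
tcp_rot: [-0.008, 0.992, -0.106, -0.069]
wrist_force: [0.1, -0.3, -0.5]
grip_width: 0.0358
gripper_force: 20.0
```

Call:
{"method": "send_rows", "body": {
  "targets": [
    [[0,0,0,0,0,0,-0.1],[0,0,0,0,0,0,-0.1],[0,0,0,0,0,0,-0.1],[0,0,0.04,0,0,0,-0.1],[0,0,0.08,0,0,0,-0.1],[0,0,0.11,-0.019,-0.087,0,-0.2],[0,0,0.11,-0.019,-0.087,0,-0.36],[0,0,0.11,-0.019,-0.087,0,-0.36]]
  ]
}}

```text
t: 11.47
eef_pos: [0.5611, 0.0268, 0.1061]
tcp_rot: [-0.0, 0.994, -0.106, 0.002]
wrist_force: [1.0, 1.1, -0.5]
grip_width: 0.0599
gripper_force: 0.0
```

Call:
{"method": "send_rows", "body": {
  "targets": [
    [[-0.004,0.31,-0.005,0,0,0.264,-0.36],[-0.004,0.31,-0.005,0,0,0.264,-0.36],[-0.004,0.31,-0.005,0,0,0.264,-0.36],[-0.004,0.31,-0.005,0,0,0.264,-0.36],[-0.004,0.31,-0.005,0,0,0.264,-0.36],[-0.004,0.31,-0.005,0,0,0.264,-0.36],[-0.004,0.31,-0.005,0,0,0.264,-0.36],[-0.004,0.31,-0.005,0,0,0.264,-0.36]]
  ]
}}

```text
t: 12.13
eef_pos: [0.5567, 0.2762, 0.0977]
tcp_rot: [0.001, 0.995, 0.102, -0.002]
wrist_force: [0.4, 0.2, -0.1]
grip_width: 0.06
gripper_force: 0.0
```

Call:
{"method": "send_rows", "body": {
  "targets": [
    [[0,0,0,0,0,0,-0.36],[0,0,0,0,0,0,-0.36]]
  ]
}}

```text
t: 12.3
eef_pos: [0.5573, 0.273, 0.0985]
tcp_rot: [0.001, 0.995, 0.1, -0.001]
wrist_force: [-1.1, -0.3, -0.8]
grip_width: 0.0598
gripper_force: 0.0
```

```bash
python3 - <<'E'
from h import *
a,_=shot('top')
for n in('m1_c','m2_c'):print(n,[(np.round(r['position'],3),round(r['confidence'],2)) for r in models.place_of(n,'top')])
cv2.imwrite('pics/t2.png',cv2.resize(a[120:250,170:300,::-1],None,fx=4.5,fy=4.5,interpolation=cv2.INTER_CUBIC))
print(robot.read_state()['eef_pos'])
E
```

```text
m1_c [(array([0.506, 0.036, 0.009]), 0.77)]
m2_c [(array([0.56 , 0.028, 0.021]), 0.95), (array([ 0.655, -0.394,  0.005]), 0.42)]
[0.55788969 0.27286595 0.09952567]
```

View pics/t2.png

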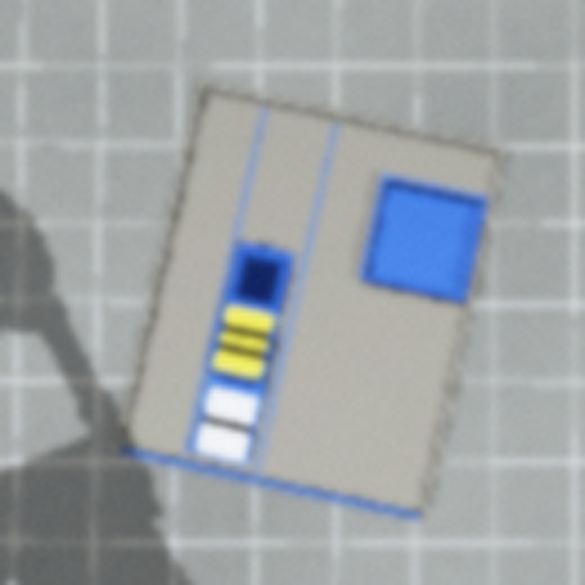

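Mailers 1 and 2 are lapped correctly, with the white label at (225,425) and the yellow at (245,345), both inside the lines. Next is the three-bar mailer.

Call:
{"method": "send_rows", "body": {
  "targets": [
    [[0,0.002,-0.05,0,0,0,-0.36],[0,0.002,-0.09,0,0,0,-0.36],[0,0.002,-0.11,0,0,0,-0.36],[0,0.002,-0.117,0,0,0,-0.36],[0,0.002,-0.117,0,0,0,-0.36],[0,0.002,-0.117,0,0,0,-0.36]]
  ]
}}

```text
t: 12.95
eef_pos: [0.5584, 0.2753, 0.0067]
tcp_rot: [-0.0, 0.995, 0.1, 0.0]
wrist_force: [0.0, -0.1, 1.0]
grip_width: 0.06
gripper_force: 0.0
```

Call:
{"method": "send_rows", "body": {
  "targets": [
    [[0,0,0,0,0,0,0.3],[0,0,0,0,0,0,0.3],[0,0,0,0,0,0,0.3],[0,0,0,0,0,0,0.3],[0,0,0,0,0,0,0.3]]
  ]
}}

```text
t: 13.37
eef_pos: [0.5584, 0.2762, 0.007]
tcp_rot: [-0.0, 0.995, 0.1, 0.001]
wrist_force: [-0.4, -0.9, 2.2]
grip_width: 0.0352
gripper_force: 19.9
```

Call:
{"method": "send_rows", "body": {
  "targets": [
    [[0,0,0.05,0,0,0,0.3],[0,0,0.1,0,0,-0.05,0.3],[0.01,-0.04,0.12,0,0,-0.12,0.3],[0.02,-0.08,0.12,0,0,-0.2,0.3],[0.03,-0.12,0.12,0,0,-0.266,0.3],[0.04,-0.16,0.12,0,0,-0.266,0.3],[0.04,-0.18,0.12,0,0,-0.266,0.3],[0.04,-0.18,0.12,0,0,-0.266,0.3]]
  ]
}}

```text
t: 14.03
eef_pos: [0.59, 0.1288, 0.1023]
tcp_rot: [0.0, 0.994, -0.11, -0.0]
wrist_force: [-0.2, 0.0, 0.0]
grip_width: 0.0354
gripper_force: 19.9
```

Call:
{"method": "send_rows", "body": {
  "targets": [
    [[0.01,-0.05,0,0,0,0,0.3],[0.02,-0.1,0,0,0,0,0.3],[0.024,-0.14,0,0,0,0,0.3],[0.024,-0.148,0,0,0,0,0.3],[0.024,-0.148,0,0,0,0,0.3],[0.024,-0.148,0,0,0,0,0.3]]
  ]
}}

```text
t: 14.53
eef_pos: [0.6088, 0.0145, 0.1021]
tcp_rot: [-0.0, 0.994, -0.109, -0.0]
wrist_force: [-0.1, 0.4, -0.8]
grip_width: 0.0354
gripper_force: 19.9
```

Call:
{"method": "send_rows", "body": {
  "targets": [
    [[0,0,-0.03,0.019,0.087,0,0.3],[0,0,-0.05,0.019,0.087,0,0.3],[0,0,-0.06,0.019,0.087,0,0.3],[0,0,-0.06,0.019,0.087,0,0.3],[0,0,-0.06,0.019,0.087,0,0.3],[0,0,-0.06,0.019,0.087,0,0.3]]
  ]
}}

```text
t: 15.03
eef_pos: [0.6094, 0.0147, 0.0555]
tcp_rot: [-0.007, 0.992, -0.107, -0.069]
wrist_force: [0.3, -0.2, -0.0]
grip_width: 0.0354
gripper_force: 19.9
```

Call:
{"method": "send_rows", "body": {
  "targets": [
    [[0,-0.001,-0.028,0,0,0,0.3],[0,-0.001,-0.04,0,0,0,0.3],[0,-0.001,-0.045,0,0,0,0.3],[0,-0.001,-0.048,0,0,0,0.3],[0,-0.001,-0.048,0,0,0,0.3],[0,-0.001,-0.048,0,0,0,0.3],[0,-0.001,-0.048,0,0,0,0.3]]
  ]
}}

```text
t: 15.62
eef_pos: [0.6096, 0.0128, 0.0167]
tcp_rot: [-0.007, 0.992, -0.108, -0.069]
wrist_force: [1.3, -0.5, 0.1]
grip_width: 0.0351
gripper_force: 19.9
```

Call:
{"method": "send_rows", "body": {
  "targets": [
    [[0,0,0,0,0,0,-0.1],[0,0,0,0,0,0,-0.1],[0,0,0,0,0,0,-0.1],[0,0,0.04,0,0,0,-0.1],[0,0,0.08,0,0,0,-0.1],[0,0,0.11,-0.019,-0.087,0,-0.2],[0,0,0.11,-0.019,-0.087,0,-0.7],[0,0,0.11,-0.019,-0.087,0,-1]]
  ]
}}

```text
t: 16.28
eef_pos: [0.6091, 0.0132, 0.1062]
tcp_rot: [-0.0, 0.994, -0.108, 0.002]
wrist_force: [-0.4, -0.1, -0.1]
grip_width: 0.064
gripper_force: 0.0
```

Call:
{"method": "send_rows", "body": {
  "targets": [
    [[-0.06,-0.27,0.01,0,0,0,-1],[-0.06,-0.27,0.01,0,0,0,-1],[-0.06,-0.27,0.01,0,0,0,-1],[-0.06,-0.27,0.01,0,0,0,-1],[-0.06,-0.27,0.01,0,0,0,-1],[-0.06,-0.27,0.01,0,0,0,-1]]
  ]
}}

```text
t: 16.78
eef_pos: [0.5592, -0.2077, 0.1104]
tcp_rot: [0.0, 0.994, -0.11, -0.002]
wrist_force: [1.8, 0.2, 1.2]
grip_width: 0.0882
gripper_force: 0.0
```

Call:
{"method": "send_rows", "body": {
  "targets": [
    [[-0.054,-0.261,0,0,0,0,-1],[-0.054,-0.261,0,0,0,0,-1],[-0.054,-0.261,0,0,0,0,-1],[-0.054,-0.261,0,0,0,0,-1],[-0.054,-0.261,0,0,0,0,-1],[-0.054,-0.261,0,0,0,0,-1],[-0.054,-0.261,0,0,0,0,-1],[-0.054,-0.261,0,0,0,0,-1]]
  ]
}}

```text
t: 17.45
eef_pos: [0.5173, -0.4112, 0.1101]
tcp_rot: [-0.001, 0.994, -0.109, -0.001]
wrist_force: [0.1, 0.4, 0.0]
grip_width: 0.088
gripper_force: 0.0
```

```bash
python3 - <<'E'
from h import *
a,_=shot('top')
for n in('m1_c','m2_c','m3_c','cup'):print(n,[(np.round(r['position'],3),round(r['confidence'],2)) for r in models.place_of(n,'top')])
b=a[120:250,170:300,::-1]
s,_=shot('side')
cv2.imwrite('pics/t3.png',cv2.resize(np.hstack([b,s[170:300,260:390,::-1]]),None,fx=3,fy=3,interpolation=cv2.INTER_CUBIC))
print(robot.read_state()['eef_pos'])
E
```

```text
m1_c [(array([0.509, 0.035, 0.008]), 0.67)]
m2_c [(array([0.558, 0.03 , 0.02 ]), 0.68)]
m3_c [(array([0.604, 0.011, 0.017]), 0.96)]
cup [(array([ 0.603, -0.081,  0.005]), 0.7)]
[ 0.51837992 -0.41044469  0.11185646]
```

View pics/t3.png

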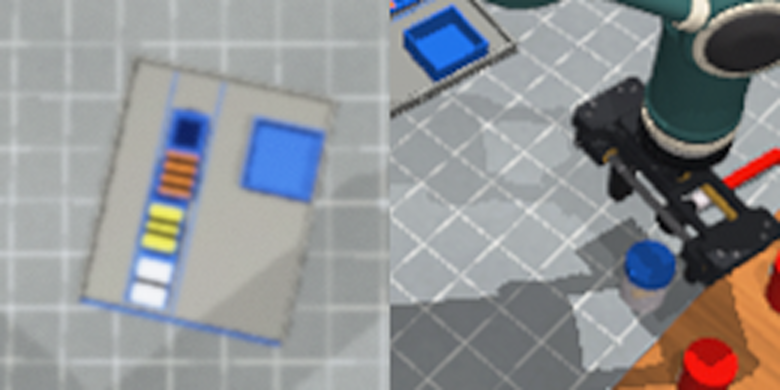

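The fan is complete: white (150,280), yellow (160,228) and orange (178,175), all in the lane. The hand is above the blue jar. Descending on it.

Call:
{"method": "send_rows", "body": {
  "targets": [
    [[0,0,-0.04,0,0,0,-1],[0,0,-0.07,0,0,0,-1],[0,0,-0.085,0,0,0,-1],[0,0,-0.091,0,0,0,-1],[0,0,-0.091,0,0,0,-1],[0,0,-0.091,0,0,0,-1]]
  ]
}}

```text
t: 18.25
eef_pos: [0.5185, -0.4121, 0.0399]
tcp_rot: [0.0, 0.994, -0.108, 0.0]
wrist_force: [0.1, -0.9, 0.1]
grip_width: 0.0883
gripper_force: 0.0
```

Call:
{"method": "send_rows", "body": {
  "targets": [
    [[0,0,0,0,0,0,-0.4],[0,0,0,0,0,0,-0.1],[0,0,0,0,0,0,0.1],[0,0,0,0,0,0,0.2],[0,0,0,0,0,0,0.2],[0,0,0,0,0,0,0.2]]
  ]
}}

```text
t: 18.75
eef_pos: [0.5179, -0.4121, 0.0394]
tcp_rot: [0.0, 0.994, -0.108, 0.0]
wrist_force: [0.4, -0.3, -0.2]
grip_width: 0.0503
gripper_force: 0.0
```

Call:
{"method": "send_rows", "body": {
  "targets": [
    [[0,0,0,0,0,0,0.2],[0,0,0,0,0,0,0.2],[0,0,0,0,0,0,0.2]]
  ]
}}

```text
t: 19.0
eef_pos: [0.5179, -0.412, 0.0392]
tcp_rot: [0.0, 0.994, -0.108, 0.0]
wrist_force: [0.5, 0.5, 0.1]
grip_width: 0.0439
gripper_force: 20.0
```

Call:
{"method": "send_rows", "body": {
  "targets": [
    [[0,0,0.02,0,0,0,0.2],[0,0,0.05,0,0,0,0.2],[0,0,0.08,0,0,0,0.2],[0.005,0.02,0.1,0,0,0,0.2],[0.013,0.05,0.11,0,0,0,0.2],[0.02,0.085,0.11,0,0,0,0.2],[0.03,0.12,0.11,0,0,0,0.2],[0.04,0.155,0.11,0,0,0,0.2]]
  ]
}}

```text
t: 19.67
eef_pos: [0.5498, -0.287, 0.1272]
tcp_rot: [0.0, 0.994, -0.109, 0.0]
wrist_force: [0.5, -0.1, -0.3]
grip_width: 0.0443
gripper_force: 20.0
```

Call:
{"method": "send_rows", "body": {
  "targets": [
    [[0.009,0.035,0,0,0,0,0.2],[0.018,0.07,0,0,0,0,0.2],[0.027,0.105,0,0,0,0,0.2],[0.036,0.14,0,0,0,0,0.2],[0.045,0.175,0,0,0,0,0.2],[0.054,0.21,0,0,0,0,0.2],[0.06,0.235,0,0,0,0,0.2],[0.066,0.26,0,0,0,0,0.2]]
  ]
}}

```text
t: 20.33
eef_pos: [0.6026, -0.0783, 0.1268]
tcp_rot: [-0.0, 0.994, -0.108, -0.0]
wrist_force: [-0.2, 0.1, -0.2]
grip_width: 0.0444
gripper_force: 20.0
```

Call:
{"method": "send_rows", "body": {
  "targets": [
    [[0,0,0,0,0,0,0.2],[0,0,0,0,0,0,0.2],[0,0,0,0,0,0,0.2]]
  ]
}}

```text
t: 20.58
eef_pos: [0.6023, -0.0804, 0.1268]
tcp_rot: [0.0, 0.994, -0.108, -0.0]
wrist_force: [-0.4, -0.7, -0.7]
grip_width: 0.0443
gripper_force: 20.0
```

```bash
python3 - <<'E'
from h import *
s,_=shot('side')
cv2.imwrite('pics/s4.png',cv2.resize(s[110:230,200:330,::-1],None,fx=4.5,fy=4.5,interpolation=cv2.INTER_CUBIC))
for n in('jb_c','cup'):print(n,[(np.round(r['position'],3),round(r['confidence'],2)) for r in models.place_of(n,'side')])
print(robot.read_state()['eef_pos'])
E
```

```text
jb_c [(array([ 0.48 , -0.509,  0.031]), 0.6), (array([ 0.608, -0.513,  0.03 ]), 0.57), (array([ 0.603, -0.079,  0.12 ]), 0.55)]
cup [(array([ 0.605, -0.076,  0.007]), 0.92)]
[ 0.60234341 -0.08104425  0.12697646]
```

View pics/s4.png

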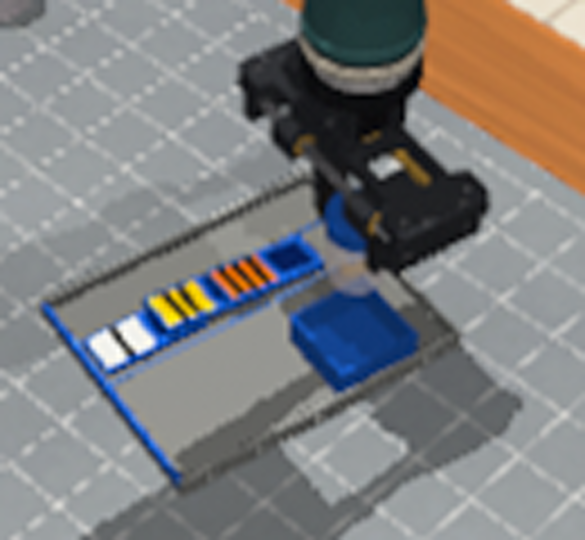

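The jar hangs upright at (348,245), above the cup. Lowering it.

Call:
{"method": "send_rows", "body": {
  "targets": [
    [[0.001,0.001,-0.025,0,0,0,0.2],[0.001,0.001,-0.05,0,0,0,0.2],[0.001,0.001,-0.07,0,0,0,0.2],[0.001,0.001,-0.085,0,0,0,0.2],[0.001,0.001,-0.094,0,0,0,0.2],[0.001,0.001,-0.099,0,0,0,0.2],[0.001,0.001,-0.099,0,0,0,0.2],[0.001,0.001,-0.099,0,0,0,0.2]]
  ]
}}

```text
t: 21.4
eef_pos: [0.604, -0.0795, 0.0484]
tcp_rot: [0.0, 0.994, -0.108, 0.0]
wrist_force: [-0.4, -0.1, -0.5]
grip_width: 0.0446
gripper_force: 20.0
```

Call:
{"method": "send_rows", "body": {
  "targets": [
    [[0,0,-0.0015,0,0,0,0.2],[0,0,-0.0015,0,0,0,0.2],[0,0,-0.0015,0,0,0,0.2]]
  ]
}}

```text
t: 21.65
eef_pos: [0.604, -0.0792, 0.0475]
tcp_rot: [0.0, 0.994, -0.108, 0.001]
wrist_force: [0.3, -0.3, -1.4]
grip_width: 0.0448
gripper_force: 20.0
```

Call:
{"method": "send_rows", "body": {
  "targets": [
    [[0,0,0,0,0,0,-0.05],[0,0,0,0,0,0,-0.3],[0,0,0,0,0,0,-0.5],[0,0,0,0,0,0,-0.5],[0,0,0.03,0,0,0,-0.5],[0,0,0.07,0,0,0,-0.5],[0,0,0.12,0,0,0,-0.5],[0,0,0.15,0,0,0,-0.5]]
  ]
}}

```text
t: 22.32
eef_pos: [0.6048, -0.0794, 0.1705]
tcp_rot: [0.0, 0.994, -0.108, 0.002]
wrist_force: [0.7, 0.2, 0.8]
grip_width: 0.0657
gripper_force: 0.0
```

Call:
{"method": "send_rows", "body": {
  "targets": [
    [[-0.05,0.3,0.1,0,0,0,-0.5],[-0.05,0.3,0.1,0,0,0,-0.5],[-0.05,0.3,0.1,0,0,0,-0.5],[-0.05,0.3,0.1,0,0,0,-0.5],[-0.05,0.3,0.1,0,0,0,-0.5],[-0.05,0.3,0.1,0,0,0,-0.5],[-0.05,0.3,0.1,0,0,0,-0.5],[-0.05,0.3,0.1,0,0,0,-0.5]]
  ]
}}

```text
t: 22.98
eef_pos: [0.5636, 0.1635, 0.2483]
tcp_rot: [-0.001, 0.994, -0.106, 0.001]
wrist_force: [0.3, -0.6, -0.3]
grip_width: 0.0661
gripper_force: 0.0
```

```bash
python3 - <<'E'
from h import *
a,_=shot('top'); s,_=shot('side')
for c in('top','side'):
  for n in('m1_c','m2_c','m3_c','jb_c','cup'):print(c,n,[(np.round(r['position'],3),round(r['confidence'],2)) for r in models.place_of(n,c)])
cv2.imwrite('pics/f.png',cv2.resize(np.hstack([a[120:250,170:300,::-1],s[120:250,190:320,::-1]]),None,fx=3,fy=3,interpolation=cv2.INTER_CUBIC))
E
```

```text
top m1_c [(array([0.511, 0.038, 0.009]), 0.82), (array([0.507, 0.405, 0.038]), 0.69)]
top m2_c [(array([0.558, 0.028, 0.018]), 0.73)]
top m3_c [(array([0.605, 0.008, 0.016]), 0.85), (array([0.403, 0.283, 0.008]), 0.23)]
top jb_c [(array([ 0.479, -0.507,  0.025]), 0.85), (array([ 0.612, -0.516,  0.031]), 0.75), (array([ 0.603, -0.078,  0.044]), 0.74)]
top cup [(array([ 0.656, -0.394,  0.003]), 0.7), (array([ 0.602, -0.078,  0.004]), 0.67)]
side m1_c [(array([0.509, 0.04 , 0.017]), 0.61)]
side m2_c [(array([0.56 , 0.024, 0.013]), 0.61)]
side m3_c [(array([0.615, 0.014, 0.017]), 0.59), (array([ 0.605, -0.08 ,  0.008]), 0.37)]
side jb_c [(array([ 0.612, -0.508,  0.029]), 0.68), (array([ 0.48 , -0.51 ,  0.027]), 0.64)]
side cup [(array([ 0.604, -0.078,  0.008]), 0.63)]
```

View pics/f.png

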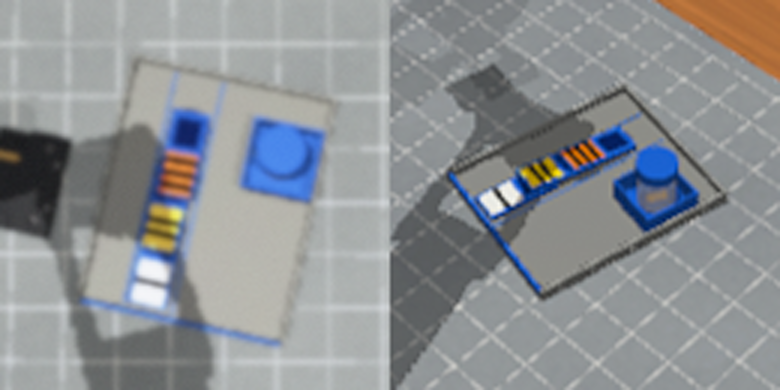

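The jar stands upright and centred in the cup, at (281,150) in the top view, and the fan is in order. Handing in.

```bash
python3 -c "
from bench import robot
print(robot.hand_in())"
```

```text
the job is handed in; nothing more can be done
None
```

I handed the job in at about 23 s of the 96 s; it returned no verdict. The last pictures show the three blue mailers lapped in bar order between the lines with their labels to the blue wall, and the blue-lidded jar upright in the cup. I did not re-measure the green things, bottle and brush at the end, but the arm was never sent to touch them.

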